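Side cutters back in the shadow tray

ROBOT

A 6-joint arm with a two-finger parallel gripper is mounted at the origin on a cart in front of the work surface, level with it; the furniture and walls round the work are solid. World frame = base frame: x ahead of the robot, y to its left, z up, the work surface at z = 0. Lengths are in m, angles in rad, forces in N, time in s.
With the tool pointing down it reaches from about 0.35 to 0.775 m from the base axis. Payload 5.5 kg.
Tool frame: the origin (TCP) lies at the very end of the fingers, on their centre line; the grasp point (between the pads) lies 19 mm behind it; x points along the fingers, y is the direction in which the jaws open and shut, and the axes are right-handed (so a half turn about x gives the same grasp; the last joint's range is limited). The gripper opens to 85 mm and grips with 20 to 120 N. Pads are 22 mm wide; open, the fingers measure 114 mm over their backs; the gripper's body (76 mm by 85 mm) begins 54 mm behind the grasp point. The pads swing forward as they close: fully open they stand 13 mm farther back than shut.
Start: joints at [-1.417, 0.313, 0.046, 1.304, 0, 1.431], TCP at [0.167, -0.55, 0.231] pointing down, gripper open.
Joint ranges: [-2.76, 2.76], [-0.86, 1.69], [-1.03, 1.26], [-2.2, 2.34], [-1.47, 1.5], [-3.14, 3.14]. Speed limits (rad/s): [2.57, 2.57, 3.14, 3.14, 3.14, 3.14].

INTERFACE

Orientations are given as a unit quaternion [w, x, y, z].
In Python, from workcell import env gives the robot as it stands.
- The arm moves only by the tool drive_tool, never from a script. Its argument "plan" is a list that holds one entry, the list of rows, each a list of 7 numbers: the shift along the tool's x, y, z in cm, then the turn, a rotation vector about the tool's x, y, z in degrees, then the opening, from 0 (shut) to 1 (fully open). In form: [[[tx, ty, tz, wx, wy, wz, fingers], ...]]. A call has exactly 5 rows; each row shifts and turns the commanded pose from where the row before left it, along the tool's axes as they then stand; what a row does not reach is not made up. A row lasts 1/12 s, in which the tool goes at most 41.7 mm and 7.16 degrees, less where a joint would pass 70% of its speed; a pose out of reach is approached as far as the arm can. A call with a gripper value outside its range is refused whole. The fingers move at their own pace and stop on an object; "squeeze" is the grip in N (left out, the last holds). Time passes only in rows, so rows that do not move let the fingers close, or fill a call up. It gives the time, the measured TCP pose, the force and the opening at its end, in the units of the state.
- env.get_state(): the state, without advancing time (a new reading comes with each control period).
- env.read_camera(name): name is "side" or "top" or "wrist"; returns the picture (480x640x3 uint8, red, green, blue); there is no depth.
- env.camera_model(name): a dict with "camera_matrix" (3x3 intrinsics, pixels), "k1" (the pictures are not rectified: a ray, as slopes to the right and down, at radius r is drawn at 1 + k1 r^2 times it, then the intrinsics apply), "camera_from_world" (4x4, takes a point from world to camera coordinates); the wrist camera has in their place "T_tool_cam" (4x4, takes a point from camera to tool coordinates, whose origin is the TCP and whose axes are the tool frame's). Camera axes: x right, y down, z forward; pixel columns grow to the right and rows downward; lengths in m; the calibration is good to about 2 mm. A picture is of the moment at which its call begins: read the wrist's pose just before it. camera_model takes no time and is no camera call.
- env.hand_in(): hands the job in, once; it reports no verdict.
The state is a dict: "clock": time; "joint_pos": joint angles; "qvel": joint speeds; "tau": joint torques, N m; "tcp_pos": TCP position; "orientation": TCP orientation; "wrist_force": force on the tool from outside, world axes, zero at the start; "ft_torque": the same for the moment, N m; "finger_gap": finger opening in m.
Only numpy, scipy, OpenCV 4.12 (cv2) and the standard library are available. Lean on these libraries where they do the work, as an engineer would, in place of code of your own. Each camera call takes 0.05 s, during which the arm holds its last target.

TASK

Lay the side cutters with the yellow grips in their empty cut-out in the black foam tool tray, jaws in the narrow end of the cut-out, so that they lie flat on its blue floor. Set them down rather than dropping them, and leave the scissors on the bench and the spanner that is already in the tray where they are.

Things in the scene. Friction and masses are not known exactly. Their poses are not given: they have to be found in the camera images.
- cutters: Loose side cutters, yellow dipped grips, steel jaws, 41 x 145 x 11 mm, 0.12 kg, lying flat on the worktop. Origin: centre of the underside; z up; length along y: grips to y = +73 mm, jaws to y = -73 mm. The grips spread from the pivot (y = -32 mm) to 41 mm wide at their ends, the jaws are 24 mm wide. Grasp across both grips (along x) near y = +13 mm.
- tool_tray: Tool tray fixed to the worktop, 188 x 204 mm, 20 mm high (its thin aluminium edging 21 mm): black foam with two cut-outs 8 mm deep, blue floor 12 mm above the worktop. Origin: centre of the underside, z up. The empty cut-out for the cutters is centred on x = -26 mm; the one centred on x = +56 mm holds the spanner. Both run along y.
- pocket (a point): Centre of the empty cut-out, on its floor; axes as the tray's. Along y: 53 mm wide from y = -42 to +80 mm (grips), 36 mm wide from -80 to -42 mm (jaws): the cutters fit one way only, origin here and axes parallel, with about 6 mm play each way. A finger notch of the same depth, 108 mm (x) by 46 mm (y), crosses it, centred on x = 0, y = +13 mm.
- spanner: Bystander: steel open-ended spanner, 30 x 161 x 7 mm, lying loose along y in its cut-out in the tray. Origin: centre of the underside. Leave it there.
- shears: Bystander: scissors with orange rings, 70 x 150 x 10 mm, lying loose on the worktop, length along y. Origin: centre of the underside. Leave them there.
Things that resemble listed ones, but are neither listed nor needed, are in the scene too. What is shaped like the cutters but red is not meant.

How it is judged:
At the end, for the whole second after the job is handed in: The cutters lie at rest in their cut-out: origin within 15 mm of the cut-out's centre along each tray axis, underside within 4 mm of the blue floor's height, length within 12 degrees of the tray's y, tilted less than 3.4 degrees (x of cutters in the frame of pocket between -0.015 and 0.015 m and y of cutters in the frame of pocket between -0.015 and 0.015 m and z of cutters in the frame of pocket between -0.004 and 0.004 m and angle between the y axis of cutters and the y axis of pocket, either way round below 0.21 rad and angle between cutters's own z axis and vertical below 0.06 rad and linear speed of cutters below 0.02 m/s); the robot touches nothing.
It fails at once if the spanner in the tray or the scissors are moved by more than 20 mm (distance of any of spanner, shears from where it was at the start of the episode above 0.02 m).
It fails at once if the cutters are dropped or thrown (faster than 0.8 m/s with no finger on them) (linear speed of cutters above 0.8 m/s and contact force between cutters and the fingers below 0.1 N).
It also fails if it takes over 35 s, if anything falls off the work surface, if the arm or the gripper's body presses on something with over 40 N, if the wrist force passes 120 N, or if a joint passes its speed limit or range.

## Working session

There is one attempt and no reset: what is moved stays moved. The work goes in short steps, Python scripts to look and compute and a tool call to move; the robot and the scene stay as the last step left them, time stands still between calls to the robot, and variables do not carry over. Pictures are saved under pics/ and viewed, and the job is handed in when it is done.

Besides the shell and the picture viewer there is one more tool, called as name([rows], argument=value, ...), one row to a line, values as JSON. drive_tool: Moves the arm, as the interface text tells. Its arguments: {"type":"object","properties":{"plan":{"type":"array","items":{"type":"array","items":{"type":"array","items":{"type":"number"}}}},"squeeze":{"type":"number"}},"required":["plan"]}

```bash
mkdir -p pics; ls; python3 - <<'E'
from workcell import env
import cv2,numpy as np
np.set_printoptions(precision=4,suppress=True)
s=env.get_state(); print(s)
for n in ['top','side']:
    print(n,env.camera_model(n))
    cv2.imwrite(f'pics/{n}0.png',env.read_camera(n)[:,:,::-1])
print(env.camera_model('wrist'))
E
```

```text
pics
{'clock': 0.0, 'joint_pos': array([-1.4166,  0.314 ,  0.0449,  1.3036, -0.    ,  1.4312]), 'qvel': array([-0.    ,  0.0006, -0.0001, -0.0002,  0.0016, -0.0012]), 'tau': array([ -0.0007, -48.0625,  29.8535,   0.0193,  -0.0001,  -0.    ]), 'tcp_pos': array([ 0.1664, -0.5498,  0.2304]), 'orientation': array([-0.1028, -0.6995, -0.1042,  0.6995]), 'wrist_force': array([-0.7115, -0.2302,  0.0017]), 'ft_torque': array([ 0.0127, -0.0054, -0.0027]), 'finger_gap': 0.08520440120190002}
top {'camera_matrix': array([[457.3454,   0.    , 320.6297],
       [  0.    , 457.3454, 242.9409],
       [  0.    ,   0.    ,   1.    ]]), 'k1': -0.06236741108693303, 'camera_from_world': array([[ 0.0039, -0.9999, -0.0117, -0.0044],
       [-0.9897, -0.0021, -0.1432,  0.5612],
       [ 0.1432,  0.0121, -0.9896,  0.8096],
       [ 0.    ,  0.    ,  0.    ,  1.    ]])}
side {'camera_matrix': array([[467.924 ,   0.    , 320.5291],
       [  0.    , 467.924 , 243.565 ],
       [  0.    ,   0.    ,   1.    ]]), 'k1': -0.012459727317541506, 'camera_from_world': array([[ 0.9999,  0.0078,  0.0104, -0.5289],
       [ 0.013 , -0.5677, -0.8231,  0.0504],
       [-0.0005,  0.8232, -0.5677,  0.8503],
       [ 0.    ,  0.    ,  0.    ,  1.    ]])}
{'camera_matrix': array([[366.8397,   0.    , 315.3275],
       [  0.    , 366.8397, 242.3955],
       [  0.    ,   0.    ,   1.    ]]), 'k1': -0.01558203071213556, 'T_tool_cam': array([[-0.0001, -0.2852,  0.9585, -0.1427],
       [ 1.    ,  0.0002,  0.0002, -0.001 ],
       [-0.0003,  0.9585,  0.2852, -0.0716],
       [ 0.    ,  0.    ,  0.    ,  1.    ]])}
```

View pics/top0.png

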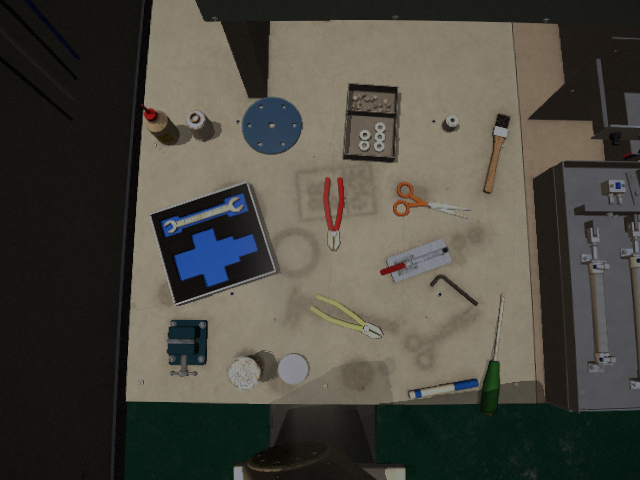

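View pics/side0.png

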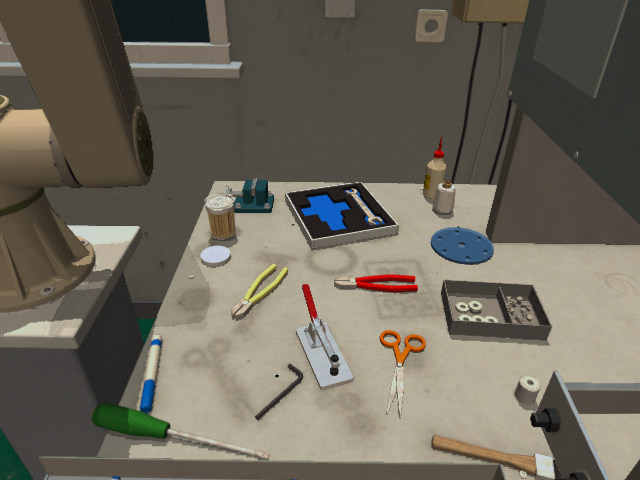

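Candidates in the top view: yellow-gripped cutters at (347,317), red lookalike pliers at (334,213), and the clamp with a red handle at (405,265). The yellow ones match the description. The tray is at (213,243). Next I'll take close crops and measure.

```bash
cat > h.py <<'E'
import numpy as np,cv2
from scipy.spatial.transform import Rotation as R
np.set_printoptions(precision=4,suppress=True)
def rays(m,px,T_wc=None):
    px=np.asarray(px,float).reshape(-1,2);K=m['camera_matrix']
    d=cv2.undistortPoints(px[:,None],K,np.array([m['k1'],0,0,0,0.]))[:,0]
    d=np.c_[d,np.ones(len(d))]
    if T_wc is None: T_wc=np.linalg.inv(m['camera_from_world'])
    return T_wc[:3,3],d@T_wc[:3,:3].T
def onplane(m,px,z,T_wc=None):
    o,d=rays(m,px,T_wc); return o+d*((z-o[2])/d[:,2])[:,None]
def toolT(s):
    w,x,y,z=s['orientation'];T=np.eye(4);T[:3,:3]=R.from_quat([x,y,z,w]).as_matrix();T[:3,3]=s['tcp_pos'];return T
def proj(m,P,T_wc=None):
    T=m['camera_from_world'] if T_wc is None else np.linalg.inv(T_wc)
    P=np.asarray(P,float).reshape(-1,3)
    return cv2.projectPoints(P,cv2.Rodrigues(T[:3,:3])[0],T[:3,3],m['camera_matrix'],np.array([m['k1'],0,0,0,0.]))[0][:,0]
E
python3 - <<'E'
from h import *
from workcell import env
im=cv2.imread('pics/top0.png');m=env.camera_model('top')
hsv=cv2.cvtColor(im,cv2.COLOR_BGR2HSV)
cr=np.hstack([cv2.resize(im[170:310,140:280],(400,400),interpolation=2),cv2.resize(im[270:370,290:390],(400,400),interpolation=2)])
cv2.imwrite('pics/crop1.png',cr)
blue=cv2.inRange(hsv,(105,150,80),(125,255,255)); blue[:, :150]=0;blue[:,290:]=0
n,l,st,c=cv2.connectedComponentsWithStats(blue)
for i in range(1,n):
    if st[i,4]>200:
        print('blue',st[i],c[i])
        ct=max(cv2.findContours((l==i).astype(np.uint8),0,2)[0],key=cv2.contourArea)
        ap=cv2.approxPolyDP(ct,3,True)[:,0]
        print(np.c_[ap,onplane(m,ap,.012)])
yel=cv2.inRange(hsv,(24,90,90),(36,255,255)); yel[:290]=0;yel[345:]=0;yel[:,:300]=0;yel[:,400:]=0
ys,xs=np.nonzero(yel);print('yel',len(xs),xs.min(),xs.max(),ys.min(),ys.max())
n,l,st,c=cv2.connectedComponentsWithStats(yel)
for i in range(1,n):
    if st[i,4]>20:
        ct=max(cv2.findContours((l==i).astype(np.uint8),0,2)[0],key=cv2.contourArea)
        print(st[i]); b=cv2.boxPoints(cv2.minAreaRect(ct));print(np.c_[b,onplane(m,b,.006)])
E
```

```text
blue [162 193  86  44 572] [205.8671 214.5769]
[[243.     194.       0.662    0.1502   0.012 ]
 [226.     198.       0.654    0.1835   0.012 ]
 [224.     203.       0.6439   0.1871   0.012 ]
 [163.     220.       0.6101   0.3066   0.012 ]
 [165.     235.       0.5803   0.3009   0.012 ]
 [225.     213.       0.624    0.1844   0.012 ]
 [230.     216.       0.618    0.1744   0.012 ]
 [247.     210.       0.6299   0.1414   0.012 ]]
blue [ 174  228   83   59 2643] [212.4423 256.1691]
[[252.     235.       0.5806   0.1303   0.012 ]
 [217.     241.       0.5687   0.1981   0.012 ]
 [212.     228.       0.5942   0.2088   0.012 ]
 [192.     235.       0.5804   0.2476   0.012 ]
 [195.     248.       0.555    0.2406   0.012 ]
 [174.     256.       0.5392   0.281    0.012 ]
 [180.     279.       0.4949   0.2672   0.012 ]
 [201.     273.       0.5066   0.2269   0.012 ]
 [207.     286.       0.4818   0.2143   0.012 ]
 [227.     280.       0.4935   0.1762   0.012 ]
 [224.     266.       0.5203   0.1828   0.012 ]
 [256.     250.       0.5514   0.1219   0.012 ]]
yel 293 310 364 295 330
[312 295  53  33 232]
[[311.0446 307.7516   0.4419   0.0155   0.006 ]
 [319.6051 292.0573   0.4716  -0.0007   0.006 ]
 [367.3185 318.0828   0.4228  -0.0911   0.006 ]
 [358.758  333.7771   0.3935  -0.0748   0.006 ]]
[326 319  35  12  44]
[[325.4745 320.7866   0.4175  -0.012    0.006 ]
 [326.     319.       0.4209  -0.013    0.006 ]
 [360.2707 329.0796   0.4022  -0.0777   0.006 ]
 [359.7452 330.8662   0.3989  -0.0767   0.006 ]]
```

View pics/crop1.png

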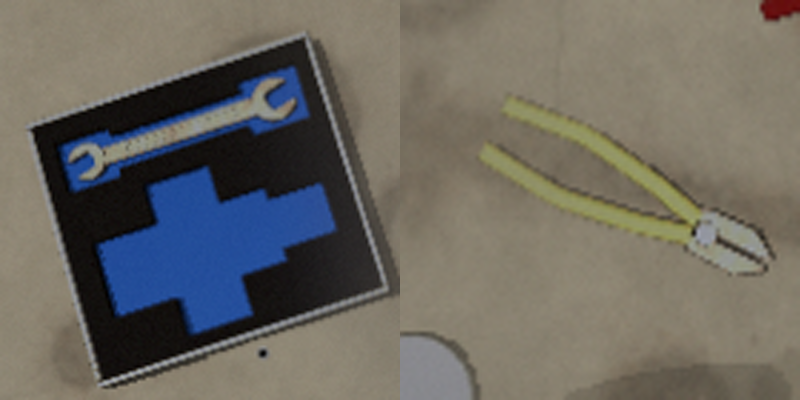

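The narrow end of the cut-out points right in the image, toward world −y. The crop confirms the yellow grips, with the jaws at about (382,336). Next I'll measure both poses.

```bash
python3 - <<'E'
from h import *
from workcell import env
m=env.camera_model('top');ms=env.camera_model('side')
im=cv2.imread('pics/top0.png'); si=cv2.imread('pics/side0.png')
# cutters key points from crop (by eye)
c=lambda u,v:(290+(u-400)/4-.4,270+v/4-.4)
P=onplane(m,[c(770,266),c(508,105),c(487,150),c(706,233)],.006)
print('tip,grip ends,pivot',P)
g=(P[1]+P[2])/2; print('len',np.linalg.norm(P[0]-g),'spread',np.linalg.norm(P[1]-P[2]),'ang',np.degrees(np.arctan2(*(g-P[0])[1::-1])),'mid',(g+P[0])/2)
# side
hs=cv2.cvtColor(si,cv2.COLOR_BGR2HSV)
# tray corners top z=.021 from crop
t=lambda u,v:(140+u*.35-.4,170+v*.35-.4)
T=onplane(m,[t(30,126),t(307,35),t(387,289),t(101,384)],.021)
print('tray corners',T,'sides',[np.linalg.norm(T[i]-T[i-1]) for i in range(4)],'ctr',T.mean(0))
y=(T[0]+T[3]-T[1]-T[2])[:2]; a=np.arctan2(y[1],y[0]);print('tray y ang',np.degrees(a))
yv=np.array([np.cos(a),np.sin(a)]);xv=np.array([yv[1],-yv[0]])
o=T.mean(0)[:2]-.026*xv;print('pocket xy from edging',o)
B=onplane(m,[(252,235),(217,241),(212,228),(192,235),(195,248),(174,256),(180,279),(201,273),(207,286),(227,280),(224,266),(256,250)],.012)[:,:2]
print('floor corners in pocket frame mm',np.c_[(B-o)@xv,(B-o)@yv]*1000)
cv2.imwrite('pics/crop2.png',np.hstack([cv2.resize(si[170:260,270:410],(560,360),interpolation=2)]))
cv2.imwrite('pics/crop3.png',cv2.resize(si[250:330,220:300],(500,500),interpolation=2))
E
```

```text
tip,grip ends,pivot [[ 0.3892 -0.1187  0.006 ]
 [ 0.4644  0.005   0.006 ]
 [ 0.4431  0.0149  0.006 ]
 [ 0.4046 -0.0887  0.006 ]]
len 0.1439182608955549 spread 0.023475950469323444 ang 63.366659522074904 mid [ 0.4215 -0.0544  0.006 ]
tray corners [[0.6208 0.3296 0.021 ]
 [0.684  0.1414 0.021 ]
 [0.5108 0.0834 0.021 ]
 [0.4471 0.2719 0.021 ]] sides [np.float64(0.1830444743945521), np.float64(0.19852548422660934), np.float64(0.18261111450816722), np.float64(0.19894305197348547)] ctr [0.5657 0.2066 0.021 ]
tray y ang 108.61525563293608
pocket xy from edging [0.541  0.1983]
floor corners in pocket frame mm [[ 15.7855 -76.9923]
 [ 26.1745  -9.0048]
 [ 53.7856  -6.9601]
 [ 53.0418  34.1561]
 [ 26.6824  35.6333]
 [ 24.7174  79.0193]
 [-21.7387  80.0651]
 [-23.4885  38.084 ]
 [-50.9954  34.1   ]
 [-52.1235  -5.7709]
 [-24.6079  -8.0258]
 [-14.5873 -75.6977]]
```

View pics/crop3.png

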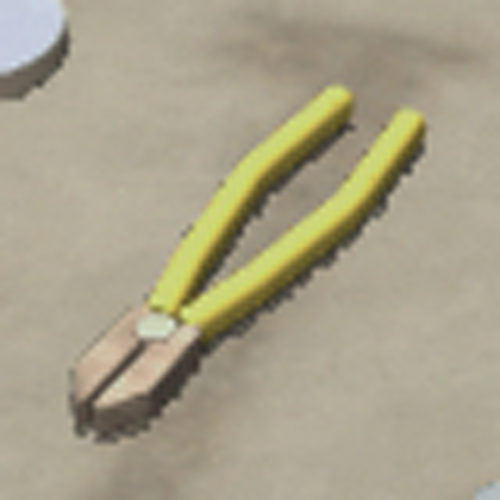

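```bash
cat >> h.py <<'E'
def need(s,tgt,yaw_deg):
    """to reach tcp tgt, tool x down, tool y at world yaw_deg"""
    T=toolT(s); y=np.array([np.cos(np.radians(yaw_deg)),np.sin(np.radians(yaw_deg)),0]);x=np.array([0,0,-1.]);Rt=np.c_[x,y,np.cross(x,y)]
    return T[:3,:3].T@(np.array(tgt)-T[:3,3])*100, np.degrees(R.from_matrix(T[:3,:3].T@Rt).as_rotvec())
E
python3 - <<'E'
from h import *
from workcell import env
s=env.get_state();print(toolT(s)); print(np.degrees(s['joint_pos']))
for yaw in (-26.6,153.4): print(yaw,need(s,[.4273,-.0428,.2],yaw))
E
```

```text
[[-0.0002  0.2896 -0.9572  0.1664]
 [ 0.0016 -0.9572 -0.2896 -0.5499]
 [-1.     -0.0016 -0.0002  0.2305]
 [ 0.      0.      0.      1.    ]]
[-81.1644  17.9871   2.584   74.6879   0.0002  82.0032]
-26.6 (array([  3.1229, -40.9821, -39.6523]), array([-46.5675,  -0.0487,   0.0798]))
153.4 (array([  3.1229, -40.9821, -39.6523]), array([133.4324,   0.0984,   0.0601]))
```

drive_tool([
  [[0,-2.7,-2.6,0,0,0,1],[0,-2.7,-2.6,0,0,0,1],[0,-2.7,-2.6,0,0,0,1],[0,-2.7,-2.6,0,0,0,1],[0,-2.7,-2.6,0,0,0,1]],
])

```text
clock: 0.52
tcp_pos: [0.2521, -0.3817, 0.2308]
orientation: [-0.103, -0.699, -0.104, 0.7]
wrist_force: [0.4, 0.3, -0.1]
finger_gap: 0.0853
```

drive_tool([
  [[0,-2.7,-2.6,0,0,0,1],[0,-2.7,-2.6,0,0,0,1],[0,-2.7,-2.6,0,0,0,1],[0,-2.7,-2.6,0,0,0,1],[0,-2.7,-2.6,0,0,0,1]],
])

```text
clock: 0.93
tcp_pos: [0.3373, -0.2148, 0.2311]
orientation: [-0.103, -0.7, -0.103, 0.7]
wrist_force: [1.1, -0.8, -0.3]
finger_gap: 0.0854
```

drive_tool([
  [[0,0,0,-6,0,0,1],[0,0,0,-6,0,0,1],[0,0,0,-6,0,0,1],[0,0,0,-6,0,0,1],[0,0,0,-6,0,0,1]],
])

```text
clock: 1.35
tcp_pos: [0.3371, -0.2162, 0.231]
orientation: [-0.283, -0.648, -0.283, 0.648]
wrist_force: [-0.2, 0.2, -0.2]
finger_gap: 0.0855
```

```bash
python3 - <<'E'
from h import *
from workcell import env
s=env.get_state(); print(s['clock'],s['tcp_pos'],np.degrees(s['joint_pos']),s['wrist_force'])
print(need(s,[.4273,-.0428,.2],-26.6))
E
```

```text
1.35 [ 0.3371 -0.2162  0.231 ] [-44.1951  -1.4169 -20.287   71.1651  -0.0037  88.6355] [-0.2125  0.1666 -0.1901]
(array([  3.1034,  -5.1691, -18.8492]), array([-16.2306,  -0.0021,   0.0354]))
```

drive_tool([
  [[0.6,-1.03,-3.77,0,0,0,1],[0.6,-1.03,-3.77,0,0,0,1],[0.6,-1.03,-3.77,0,0,0,1],[0.6,-1.03,-3.77,0,0,0,1],[0.6,-1.03,-3.77,0,0,0,1]],
])

```text
clock: 1.77
tcp_pos: [0.4288, -0.0423, 0.2009]
orientation: [-0.281, -0.649, -0.281, 0.649]
wrist_force: [0.3, -1.4, 0.1]
finger_gap: 0.0851
```

drive_tool([
  [[0,0,0,-5.4,0,0,1],[0,0,0,-5.4,0,0,1],[0,0,0,-5.4,0,0,1],[0,0,0,0,0,0,1],[0,0,0,0,0,0,1]],
])

```text
clock: 2.18
tcp_pos: [0.4283, -0.0438, 0.201]
orientation: [-0.369, -0.603, -0.369, 0.603]
wrist_force: [0.5, -0.3, 0.3]
finger_gap: 0.0853
```

```bash
python3 - <<'E'
from h import *
from workcell import env
s=env.get_state(); print(s['clock'],s['tcp_pos'],np.degrees(s['joint_pos']),s['wrist_force'])
im=env.read_camera('wrist')[:,:,::-1].copy(); cv2.imwrite('pics/w1.png',im)
np.save('w1T.npy',toolT(s)@env.camera_model('wrist')['T_tool_cam'])
E
```

```text
2.1833 [ 0.4283 -0.0438  0.201 ] [-16.5399   2.7468 -20.3344  66.9558  -0.0052 100.5605] [ 0.4586 -0.2628  0.3228]
```

View pics/w1.png

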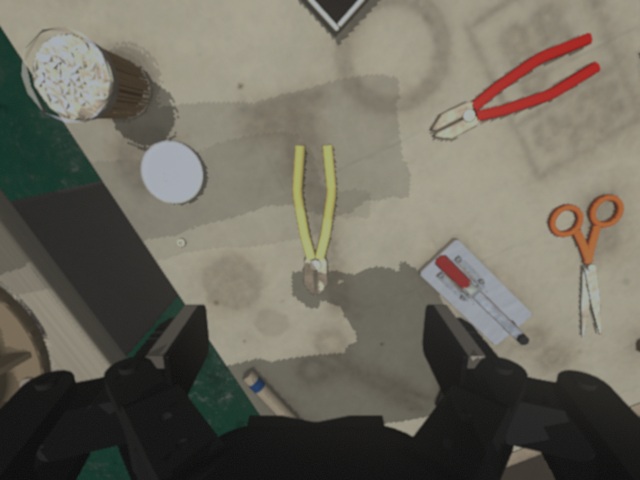

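The wrist view shows the yellow cutters upright in the picture, with grip ends at (300,146) and (328,146) and the jaw tip at about (315,292). I'll measure them from here.

```bash
python3 - <<'E'
from h import *
from workcell import env
m=env.camera_model('wrist');Tc=np.load('w1T.npy');im=cv2.imread('pics/w1.png')
hsv=cv2.cvtColor(im,cv2.COLOR_BGR2HSV)
y=cv2.inRange(hsv,(22,90,70),(38,255,255));y[:130]=0;y[280:]=0;y[:,:280]=0;y[:,350:]=0
ys,xs=np.nonzero(y);print(len(xs),ys.min(),ys.max())
for v in (148,160,175,190,205,220,235,250):
    r=np.nonzero(y[v])[0]; 
    if len(r):
        P=onplane(m,[(r.min()-.5,v),(r.max()+.5,v)],.006,Tc); print(v,r.min(),r.max(),P.mean(0),'w',np.linalg.norm(P[0]-P[1]))
P=onplane(m,[(314,145),(316,293),(316,263)],.006,Tc);print(P)
P2=onplane(m,[(314,145),(316,293)],.006,Tc);d=P2[0]-P2[1];print('len',np.linalg.norm(d),'ang',np.degrees(np.arctan2(d[1],d[0])),'mid',P2.mean(0))
s=env.get_state();c=P2.mean(0)[:2];a=np.arctan2(d[1],d[0]);g=c+.013*np.array([np.cos(a),np.sin(a)]);print('grasp',g)
cv2.imwrite('pics/crop4.png',cv2.resize(im[130:310,265:365],(400,720)[:2],interpolation=2)[:600])
E
```

```text
1726 145 257
148 295 332 [0.4529 0.011  0.006 ] w 0.03393908427753969
160 294 333 [0.4481 0.0017 0.006 ] w 0.03604390602030087
175 293 334 [ 0.442  -0.0102  0.006 ] w 0.038274372144297374
190 293 335 [ 0.4362 -0.0226  0.006 ] w 0.03963603779965986
205 295 334 [ 0.4302 -0.0353  0.006 ] w 0.03730097500492271
220 298 331 [ 0.4237 -0.0481  0.006 ] w 0.03208166636157666
235 300 329 [ 0.417  -0.0611  0.006 ] w 0.028648570771662208
250 312 325 [ 0.4136 -0.0763  0.006 ] w 0.013532973729619929
[[ 0.4545  0.0131  0.006 ]
 [ 0.3908 -0.1155  0.006 ]
 [ 0.4054 -0.0871  0.006 ]]
len 0.14349343451324362 ang 63.65732259473214 mid [ 0.4227 -0.0512  0.006 ]
grasp [ 0.4284 -0.0395]
```

```bash
python3 -c "
import cv2
im=cv2.imread('pics/w1.png');cv2.imwrite('pics/crop5.png',cv2.resize(im[130:310,265:365],(330,594),interpolation=2))"
```

```text
(no output)
```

View pics/crop5.png

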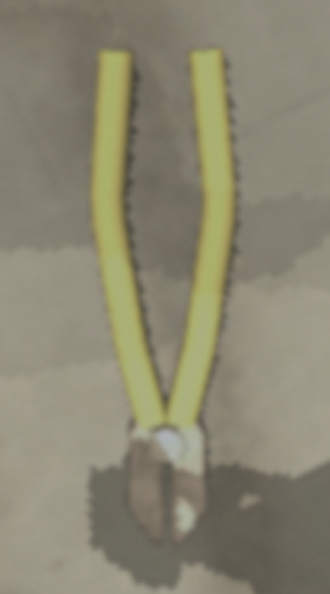

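```bash
python3 - <<'E'
from h import *
from workcell import env
s=env.get_state(); print(need(s,[.4278,-.0412,.002],-26.4))
E
```

```text
(array([19.9092, -0.1721, -0.2258]), array([-0.7246,  0.01  ,  0.0209]))
```

drive_tool([
  [[3.2,-0.17,-0.23,-0.7,0,0,1],[3.2,0,0,0,0,0,1],[3.2,0,0,0,0,0,1],[3.2,0,0,0,0,0,1],[2.7,0,0,0,0,0,1]],
])

```text
clock: 2.65
tcp_pos: [0.4273, -0.0413, 0.0446]
orientation: [-0.372, -0.601, -0.372, 0.601]
wrist_force: [-0.3, 0.3, -0.5]
finger_gap: 0.0851
```

drive_tool([
  [[1.5,0,0,0,0,0,1],[1.3,0,0,0,0,0,1],[0.8,0,0,0,0,0,1],[0.5,0,0,0,0,0,1],[0,0,0,0,0,0,1]],
])

```text
clock: 3.07
tcp_pos: [0.4277, -0.0413, 0.0047]
orientation: [-0.373, -0.6, -0.373, 0.601]
wrist_force: [-0.2, -0.3, 0.3]
finger_gap: 0.0854
```

```bash
python3 - <<'E'
from h import *
from workcell import env
s=env.get_state(); print(need(s,[.4278,-.0412,.002],-26.4),s['wrist_force'],s['clock'])
cv2.imwrite('pics/w2.png',env.read_camera('wrist')[:,:,::-1])
cv2.imwrite('pics/s2.png',cv2.resize(env.read_camera('side')[200:380,160:400,::-1],(800,600)))
E
```

```text
(array([ 0.2702,  0.0083, -0.0156]), array([0.0518, 0.0181, 0.0633])) [-0.2001 -0.3188  0.3169] 3.0667
```

View pics/w2.png

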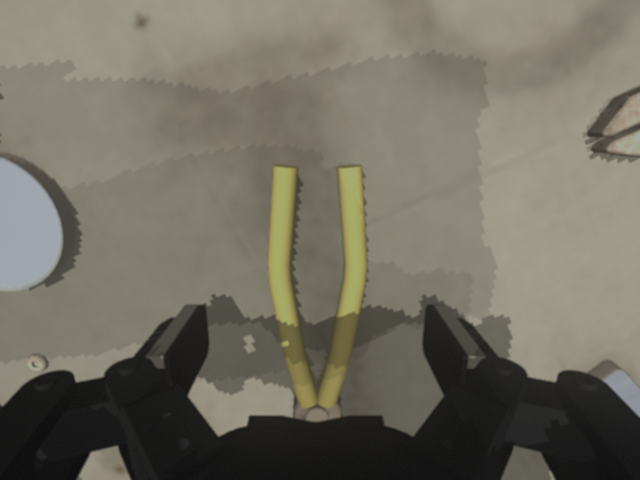

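View pics/s2.png

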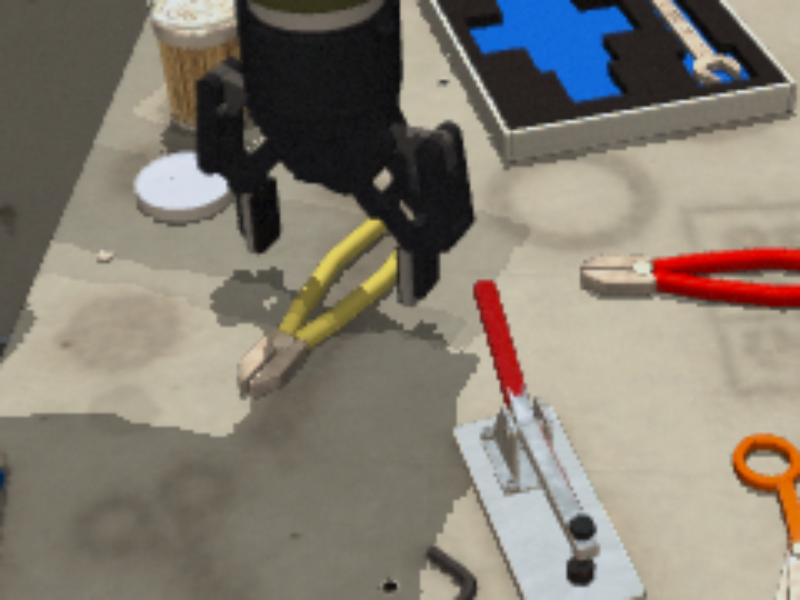

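drive_tool([
  [[0.35,0,0,0,0,0,1],[0,0,0,0,0,0,0.6],[0,0,0,0,0,0,0.3],[0,0,0,0,0,0,0.3],[0,0,0,0,0,0,0.3]],
], squeeze=40)

```text
clock: 3.58
tcp_pos: [0.4283, -0.0412, 0.0021]
orientation: [0.374, 0.601, 0.373, -0.6]
wrist_force: [-0.1, -0.1, 0.9]
finger_gap: 0.0384
```

drive_tool([
  [[0,0,0,0,0,0,0.2],[0,0,0,0,0,0,0.2],[0,0,0,0,0,0,0.2],[0,0,0,0,0,0,0.2],[0,0,0,0,0,0,0.2]],
])

```text
clock: 4.0
tcp_pos: [0.4284, -0.0412, 0.0025]
orientation: [0.374, 0.601, 0.373, -0.6]
wrist_force: [-1.6, 1.0, 6.2]
finger_gap: 0.0359
```

Gripped at a 35.9 mm gap, which matches the width measured there. Now I'll lift.

drive_tool([
  [[-0.5,0,0,0,0,0,0.2],[-1.5,0,0,0,0,0,0.2],[-2.5,0,0,0,0,0,0.2],[-2.5,0,0,0,0,0,0.2],[-1,0,0,0,0,0,0.2]],
], squeeze=50)

```text
clock: 4.42
tcp_pos: [0.4294, -0.0415, 0.0846]
orientation: [0.374, 0.601, 0.372, -0.6]
wrist_force: [1.2, -0.2, -1.9]
finger_gap: 0.0349
```

```bash
python3 - <<'E'
from h import *
from workcell import env
s=env.get_state(); print(s['tcp_pos'],s['finger_gap'],s['wrist_force'],s['ft_torque'],s['clock'],np.degrees(s['joint_pos']))
np.save('w3T.npy',toolT(s)@env.camera_model('wrist')['T_tool_cam'])
cv2.imwrite('pics/w3.png',env.read_camera('wrist')[:,:,::-1])
cv2.imwrite('pics/s3.png',cv2.resize(env.read_camera('side')[160:370,160:440,::-1],(800,600)))
E
```

```text
[ 0.4294 -0.0415  0.0846] 0.03487158148525045 [ 1.1621 -0.2269 -1.8542] [-0.0252 -0.0772 -0.0717] 4.4167 [-16.2035   8.1328 -31.9511  49.7247  -0.0024 100.0629]
```

View pics/w3.png

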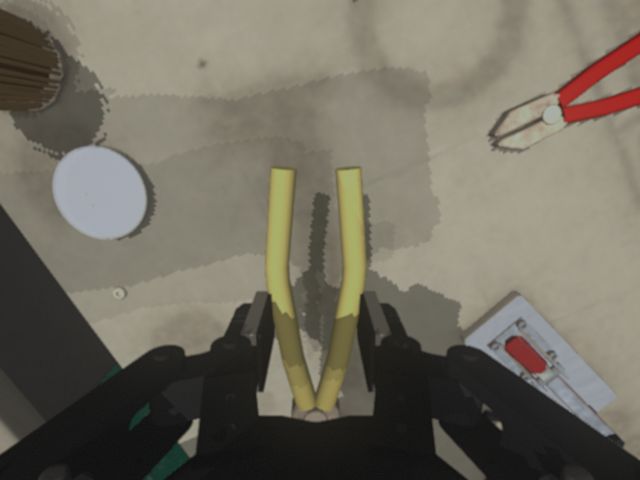

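View pics/s3.png

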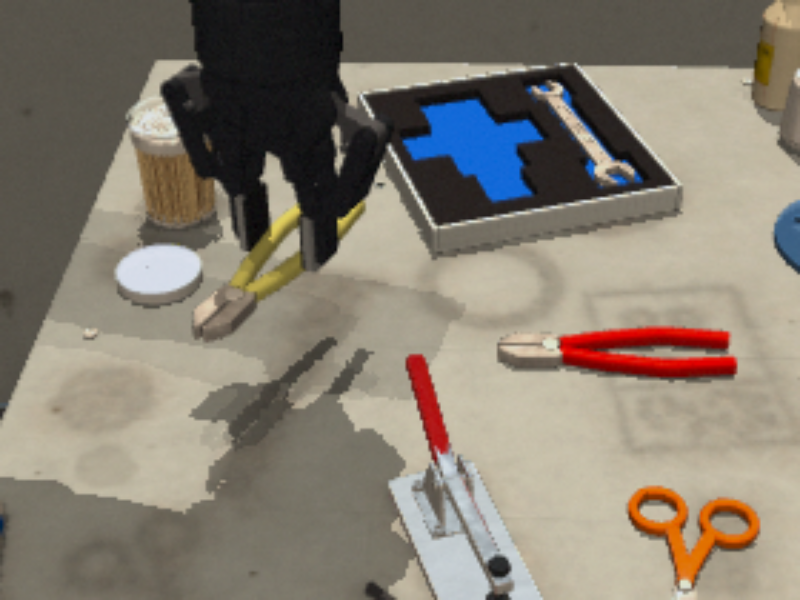

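The cutters are held level, with grip ends at about (283,167) and (348,167) in the wrist view. I'll check for slip in the tool frame and work out the transfer.

```bash
python3 - <<'E'
from h import *
from workcell import env
m=env.camera_model('wrist');s=env.get_state();T=toolT(s)
Tc=np.load('w3T.npy')
hsv=cv2.cvtColor(cv2.imread('pics/w3.png'),cv2.COLOR_BGR2HSV)
y=cv2.inRange(hsv,(22,90,70),(38,255,255));y[:,:255]=0;y[:,375:]=0
rows=np.nonzero(y.any(1))[0];print('rows',rows.min(),rows.max())
zc=T[2,3]+.0035
def tool(px): 
    P=onplane(m,px,zc,Tc); return (np.linalg.inv(T)@np.c_[P,np.ones(len(P))].T).T[:,:3]
mids=[]
for v in (172,185,200,215,230,245,260):
    r=np.nonzero(y[v])[0];q=tool([(r.min()-.5,v),(r.max()+.5,v)]);mids.append(q.mean(0));print(v,q.mean(0)*1000,np.ptp(q[:,1])*1000)
mids=np.array(mids);p=np.polyfit(mids[:,2],mids[:,1],1);print('axis slope deg',np.degrees(np.arctan(p[0])),'y at z=0',p[1])
e=tool([(315,rows.min()-.5)]);print('grip end in tool',e*1000,'=> origin z',e[0,2]*1000-73 , e[0,2]*1000+73)
print(T)
E
```

```text
rows 167 410
172 [ -3.4643  -1.7559 -58.5592] 33.93207859363656
185 [ -3.468   -1.7539 -53.6694] 35.02936721760974
200 [ -3.4722  -1.7515 -47.9065] 36.20592133799827
215 [ -3.4766  -1.749  -42.0089] 37.41200576718961
230 [ -3.4811  -1.7464 -35.9709] 38.64886251457339
245 [ -3.4848  -1.5443 -29.7863] 39.51882421725872
260 [ -3.4904  -1.7415 -23.4494] 40.4114998457788
axis slope deg 0.16271117316165892 y at z=0 -0.0016021603602960003
grip end in tool [[ -3.4637  -1.952  -60.5931]] => origin z -133.59310576135806 12.406894238641932
[[ 0.0044  0.8968 -0.4425  0.4298]
 [-0.0013 -0.4425 -0.8968 -0.0416]
 [-1.      0.0045 -0.0007  0.0839]
 [ 0.      0.      0.      1.    ]]
```

```bash
python3 - <<'E'
from h import *
from workcell import env
s=env.get_state(); print(need(s,[.5373,.2110,.12],18.6))
E
```

```text
(array([ -3.5978,  -1.5243, -27.4106]), array([-44.8607,   0.0604,  -0.2611]))
```

drive_tool([
  [[-0.8,-0.1,-1.5,0,0,0,0.2],[-0.8,-0.15,-2.5,0,0,0,0.2],[-0.8,-0.15,-3,0,0,0,0.2],[-0.6,-0.15,-3,0,0,0,0.2],[-0.6,-0.15,-3,0,0,0,0.2]],
])

```text
clock: 4.93
tcp_pos: [0.479, 0.0796, 0.1169]
orientation: [-0.373, -0.6, -0.373, 0.601]
wrist_force: [0.6, -0.8, -0.7]
finger_gap: 0.0356
```

drive_tool([
  [[0,-0.15,-3,0,0,0,0.2],[0,-0.15,-3,0,0,0,0.2],[0,-0.15,-3,0,0,0,0.2],[0,-0.15,-2.5,0,0,0,0.2],[0,-0.15,-1.5,0,0,0,0.2]],
])

```text
clock: 5.35
tcp_pos: [0.5303, 0.2008, 0.116]
orientation: [-0.374, -0.6, -0.374, 0.601]
wrist_force: [-0.5, -0.1, -1.1]
finger_gap: 0.0352
```

```bash
python3 - <<'E'
from h import *
from workcell import env
s=env.get_state(); print(s['tcp_pos'],s['finger_gap'],s['clock']);print(need(s,[.5373,.2110,.12],18.6))
np.save('w4T.npy',toolT(s)@env.camera_model('wrist')['T_tool_cam'])
cv2.imwrite('pics/w4.png',env.read_camera('wrist')[:,:,::-1])
E
```

```text
[0.5303 0.2008 0.116 ] 0.035171368350720524 5.35
(array([-0.3962,  0.1737, -1.2264]), array([-44.7573,  -0.0036,   0.0825]))
```

View pics/w4.png

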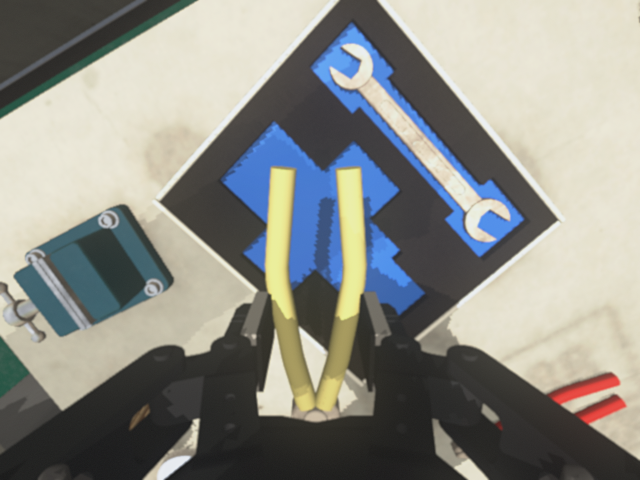

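```bash
python3 - <<'E'
from h import *
from workcell import env
m=env.camera_model('wrist');Tc=np.load('w4T.npy')
im=cv2.imread('pics/w4.png')
L=onplane(m,[(155,201),(562,219)],.021,Tc)[:,:2];print('edging corners',L,np.linalg.norm(L[0]-L[1]),'exp',np.hypot(.188,.204),'ctr',L.mean(0))
d=L[0]-L[1];ang=np.arctan2(d[1],d[0])-(np.arctan2(.204,-.188)-np.pi/2);print('y ang',np.degrees(ang))
F=onplane(m,[(275,122),(221,181),(357,142),(400,189)],.012,Tc)[:,:2]
M=np.array([[.0265,.08],[-.0265,.08],[.054,.036],[.054,-.010]])
Q=onplane(m,[(353,20)],.012,Tc)
A=np.vstack([F,L]);Mo=np.vstack([M,[[-.094+.026,.102],[.094+.026,-.102]]])
# 2D rigid fit
a,b=A-A.mean(0),Mo-Mo.mean(0);th=np.arctan2((b[:,0]*a[:,1]-b[:,1]*a[:,0]).sum(),(a*b).sum());Rm=np.array([[np.cos(th),-np.sin(th)],[np.sin(th),np.cos(th)]])
o=A.mean(0)-Rm@Mo.mean(0);print('pocket',o,'y ang',np.degrees(th)+90);print('res mm',(A-(Mo@Rm.T+o))*1000)
E
```

```text
edging corners [[0.4478 0.2748]
 [0.6849 0.1451]] 0.2703070196121374 exp 0.27741665415039524 ctr [0.5664 0.21  ]
y ang 108.6555715188262
pocket [0.542  0.2004] y ang 108.74959414137916
res mm [[-0.4889 -0.4704]
 [-0.3724 -0.717 ]
 [ 1.3611 -2.0726]
 [-0.0061  0.8798]
 [ 2.9809 -0.3162]
 [-3.4745  2.6964]]
```

drive_tool([
  [[0,0,0,-3,0,0,0.2],[0,0,0,-5,0,0,0.2],[0,0,0,-5,0,0,0.2],[0,0,0,-5,0,0,0.2],[0,0,0,-5,0,0,0.2]],
])

```text
clock: 5.82
tcp_pos: [0.5291, 0.198, 0.1161]
orientation: [-0.486, -0.512, -0.487, 0.514]
wrist_force: [-0.4, -0.9, -1.0]
finger_gap: 0.0353
```

drive_tool([
  [[0,0,0,-6,0,0,0.2],[0,0,0,-6,0,0,0.2],[0,0,0,-6,0,0,0.2],[0,0,0,-3.9,0,0,0.2],[0,0,0,0,0,0,0.2]],
])

```text
clock: 6.23
tcp_pos: [0.5292, 0.1979, 0.1163]
orientation: [0.574, 0.411, 0.575, -0.413]
wrist_force: [0.4, -0.4, -0.0]
finger_gap: 0.0351
```

```bash
python3 - <<'E'
from h import *
from workcell import env
s=env.get_state(); print(s['tcp_pos'],s['finger_gap'],s['clock']);print(need(s,[.5380,.2115,.06],18.7))
E
```

```text
[0.5292 0.1979 0.1163] 0.03514408579037016 6.2333
(array([ 5.6236,  1.2874, -1.0037]), array([ 0.0101, -0.0062,  0.148 ]))
```

drive_tool([
  [[0,0.65,-0.5,0,0,0,0.2],[1,0.64,-0.5,0,0,0,0.2],[2,0,0,0,0,0,0.2],[2,0,0,0,0,0,0.2],[0.6,0,0,0,0,0,0.2]],
])

```text
clock: 6.65
tcp_pos: [0.5374, 0.2122, 0.0579]
orientation: [0.573, 0.411, 0.575, -0.414]
wrist_force: [-0.9, 0.5, -2.9]
finger_gap: 0.0355
```

```bash
python3 - <<'E'
from h import *
from workcell import env
s=env.get_state(); print(s['tcp_pos'],s['finger_gap'],s['clock'],s['wrist_force']);print(need(s,[.5380,.2115,.0145],18.7))
np.save('w5T.npy',toolT(s)@env.camera_model('wrist')['T_tool_cam'])
cv2.imwrite('pics/w5.png',env.read_camera('wrist')[:,:,::-1])
cv2.imwrite('pics/s5.png',cv2.resize(env.read_camera('side')[140:270,250:420,::-1],(782,598)))
cv2.imwrite('pics/t5.png',cv2.resize(env.read_camera('top')[160:310,130:320,::-1],(760,600)))
E
```

```text
[0.5374 0.2122 0.0579] 0.035485325205979794 6.65 [-0.8869  0.5041 -2.9144]
(array([4.3405, 0.0594, 0.0862]), array([-0.1047, -0.0274,  0.2772]))
```

View pics/w5.png

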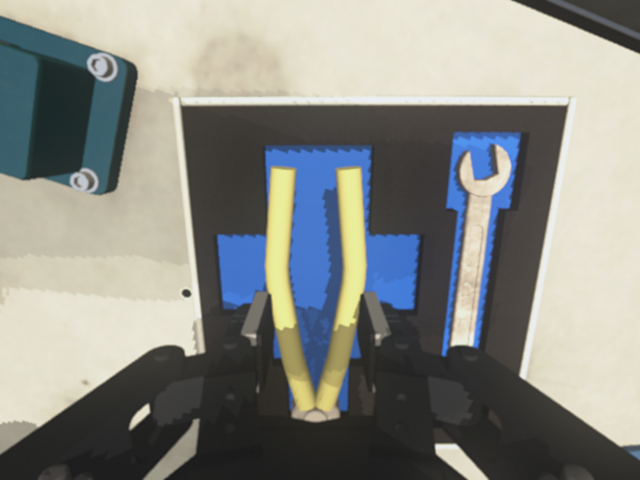

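View pics/s5.png

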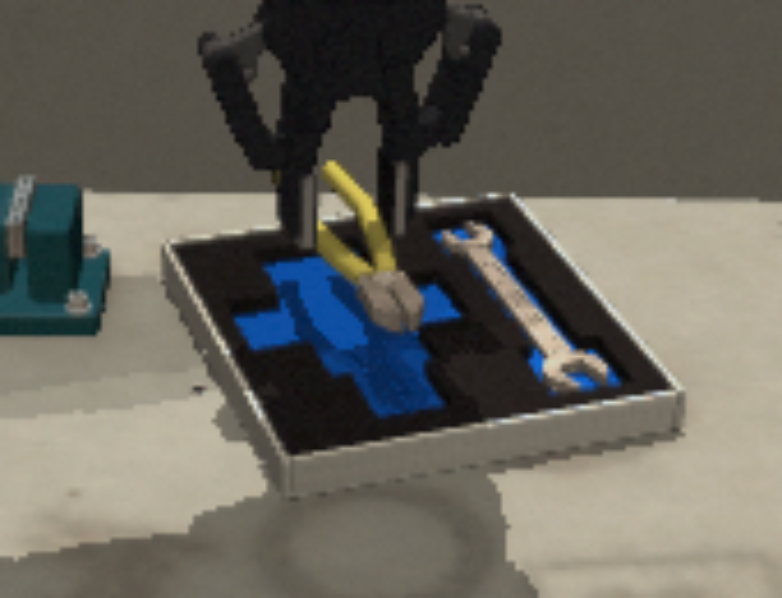

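View pics/t5.png

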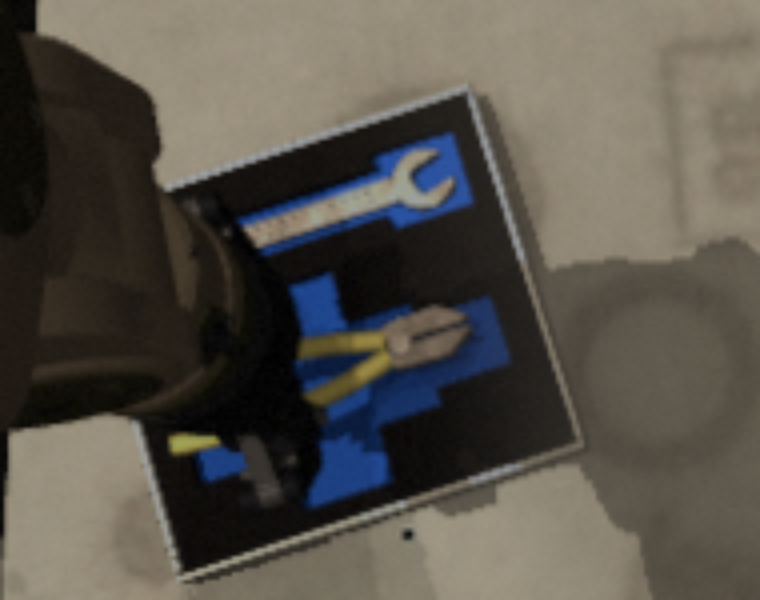

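```bash
python3 - <<'E'
from h import *
from workcell import env
m=env.camera_model('wrist');Tc=np.load('w5T.npy');s=env.get_state();T=toolT(s)
f=lambda px,z:((np.linalg.inv(T)@np.c_[onplane(m,px,z,Tc),np.ones(len(px))].T).T[:,:3]*1000)
print('pocket end floor corners',f([(265,150),(372,150)],.012))
print('notch top edge far corners',f([(218,236),(422,236)],.012))
print('grip ends',f([(282.5,167),(348,167)],T[2,3]+.0035))
print('edging far corners',f([(174,98),(573,98)],.021))
E
```

```text
pocket end floor corners [[ 48.9529 -27.5241 -66.0573]
 [ 48.8495  25.9522 -66.0685]]
notch top edge far corners [[ 48.9988 -54.4361 -21.3852]
 [ 48.788   54.5907 -21.5129]]
grip ends [[ -3.464  -14.2355 -62.2343]
 [ -3.5103   9.7072 -62.2422]]
edging far corners [[ 40.0332 -67.3598 -89.7978]
 [ 39.678  116.292  -90.0664]]
```

drive_tool([
  [[0.6,0.06,0.17,0,0,0,0.2],[1,0,0,0,0,0,0.2],[1,0,0,0,0,0,0.2],[0.6,0,0,0,0,0,0.2],[0.3,0,0,0,0,0,0.2]],
])

```text
clock: 7.22
tcp_pos: [0.5394, 0.2103, 0.0253]
orientation: [0.574, 0.412, 0.575, -0.413]
wrist_force: [0.6, 0.4, -1.9]
finger_gap: 0.0349
```

```bash
python3 - <<'E'
from h import *
from workcell import env
s=env.get_state(); print(s['tcp_pos'],s['finger_gap'],s['clock'],s['wrist_force']);print(need(s,[.5375,.2105,.0145],18.7))
cv2.imwrite('pics/s6.png',cv2.resize(env.read_camera('side')[140:270,250:420,::-1],(782,598)))
E
```

```text
[0.5394 0.2103 0.0253] 0.03492387282651104 7.2167 [ 0.6066  0.3716 -1.9151]
(array([ 1.084 , -0.1702, -0.0796]), array([-0.0789, -0.0064,  0.1134]))
```

View pics/s6.png

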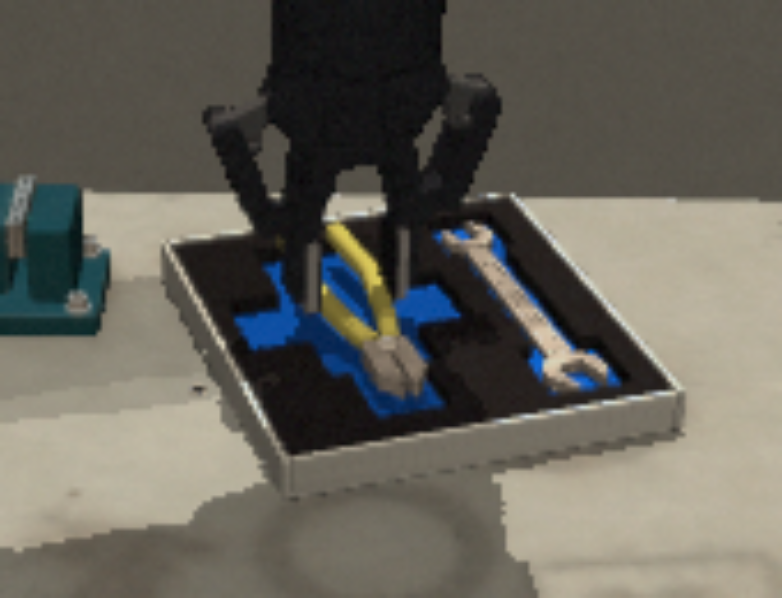

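```bash
python3 - <<'E'
from h import *
from workcell import env
s=env.get_state();T=toolT(s);m=env.camera_model('side')
im=cv2.imread('pics/s6.png');cv2.imwrite('pics/s6c.png',cv2.resize(im[290:440,300:480],(720,600),interpolation=2))
f=lambda q,z:((np.linalg.inv(T)@np.c_[onplane(m,[(250+u/4.6-.4,140+v/4.6-.4) for u,v in q],z),np.ones(len(q))].T).T[:,:3]*1000)
print('jaw top-surface widest L,R',f([(361,350),(423,360)],T[2,3]+.0085))
print('slot end at floor',f([(378,415),(443,406)],.012), 'rim',f([(378,415),(443,406)],.020))
E
```

```text
jaw top-surface widest L,R [[ -8.4715 -14.997   55.578 ]
 [ -8.5288   8.4053  71.7247]]
slot end at floor [[ 13.1938 -13.7361  76.5546]
 [ 13.1223  16.4017  78.1849]] rim [[  5.2025 -18.0284  88.1669]
 [  5.1321  11.6437  89.772 ]]
```

View pics/s6c.png

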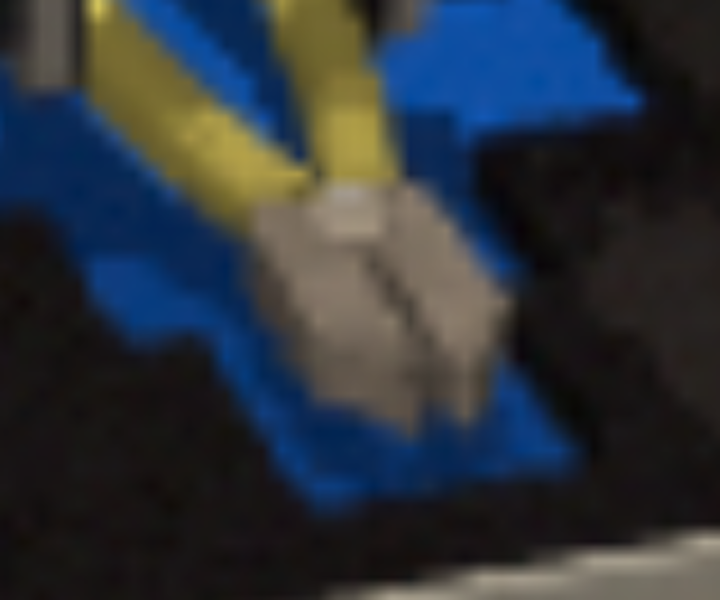

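drive_tool([
  [[0.3,-0.03,0,0,0,0,0.2],[0.3,0,0,0,0,0,0.2],[0.2,0,0,0,0,0,0.2],[0.1,0,0,0,0,0,0.2],[0,0,0,0,0,0,0.2]],
])

```text
clock: 7.68
tcp_pos: [0.54, 0.2105, 0.0176]
orientation: [0.574, 0.412, 0.574, -0.413]
wrist_force: [0.2, -0.3, -0.7]
finger_gap: 0.0352
```

```bash
python3 - <<'E'
from h import *
from workcell import env
s=env.get_state(); print(s['tcp_pos'],s['finger_gap'],s['clock'],s['wrist_force'],s['ft_torque']);print(need(s,[.5385,.2105,.0145],18.7))
cv2.imwrite('pics/s7.png',cv2.resize(env.read_camera('side')[190:250,290:370,::-1],(800,600)))
E
```

```text
[0.54   0.2105 0.0176] 0.03519135225449637 7.6833 [ 0.1707 -0.3395 -0.7194] [-0.0553 -0.0193  0.0166]
(array([ 0.3144, -0.1389, -0.0482]), array([-0.0658,  0.0049,  0.0071]))
```

View pics/s7.png

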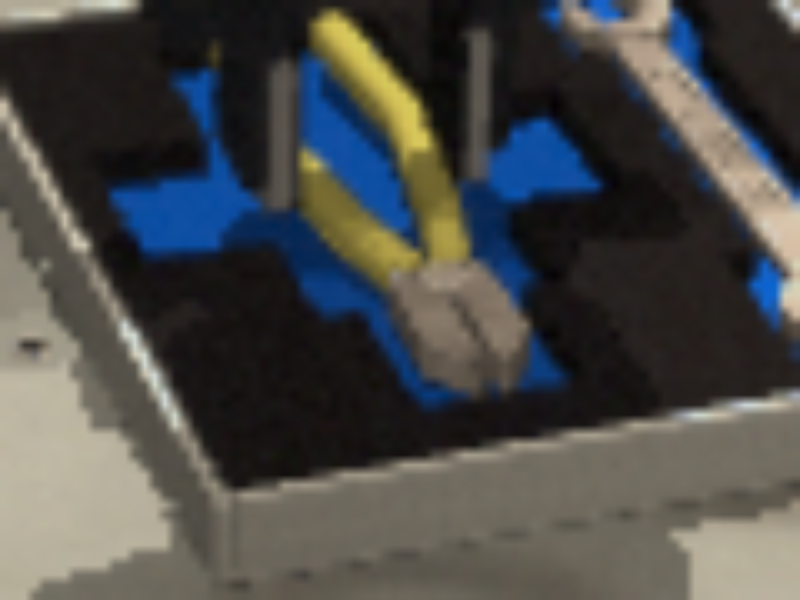

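drive_tool([
  [[0.1,-0.03,0,0,0,0,0.2],[0.1,0,0,0,0,0,0.2],[0.1,0,0,0,0,0,0.2],[0,0,0,0,0,0,0.2],[0,0,0,0,0,0,0.2]],
])

```text
clock: 8.15
tcp_pos: [0.5398, 0.2104, 0.0148]
orientation: [0.574, 0.412, 0.574, -0.412]
wrist_force: [-0.3, -0.1, -1.3]
finger_gap: 0.0353
```

```bash
python3 - <<'E'
from h import *
from workcell import env
s=env.get_state(); print(s['tcp_pos'],s['finger_gap'],s['clock'],s['wrist_force'],s['ft_torque'])
np.save('w8T.npy',toolT(s)@env.camera_model('wrist')['T_tool_cam'])
cv2.imwrite('pics/w8.png',env.read_camera('wrist')[:,:,::-1])
E
```

```text
[0.5398 0.2104 0.0148] 0.03527108657699309 8.15 [-0.2897 -0.1189 -1.2941] [ 0.0748 -0.002  -0.0011]
```

View pics/w8.png

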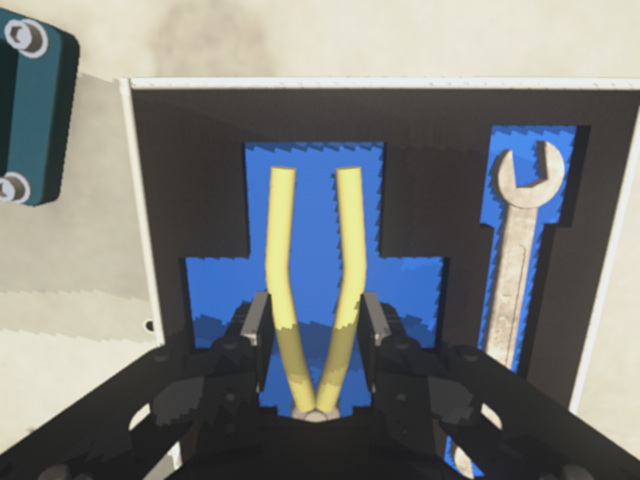

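The cutters are centred in the cut-out: the grips' centre is at column 315, and the pocket walls are at columns 246 and 385. The wrist still carries the weight, so I'll lower the last bit.

drive_tool([
  [[0.05,0,0,0,0,0,0.2],[0.05,0,0,0,0,0,0.2],[0.05,0,0,0,0,0,0.2],[0,0,0,0,0,0,0.2],[0,0,0,0,0,0,0.2]],
])

```text
clock: 8.62
tcp_pos: [0.5399, 0.2104, 0.0146]
orientation: [0.575, 0.413, 0.574, -0.412]
wrist_force: [-3.5, -0.2, 9.3]
finger_gap: 0.0356
```

```bash
python3 - <<'E'
from h import *
from workcell import env
s=env.get_state(); print(s['tcp_pos'],s['finger_gap'],s['clock'],s['wrist_force'],s['ft_torque'])
cv2.imwrite('pics/s9.png',cv2.resize(env.read_camera('side')[190:250,290:370,::-1],(800,600)))
E
```

```text
[0.5399 0.2104 0.0146] 0.03563560279135385 8.6167 [-3.4637 -0.1851  9.2784] [-0.1452  0.6311  0.0557]
```

View pics/s9.png

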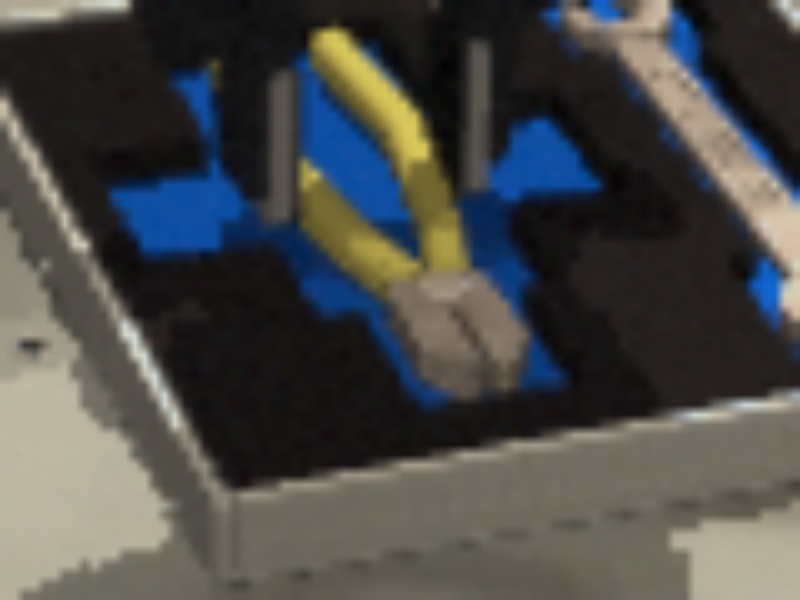

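Contact at TCP z = 14.6 mm, which is exactly where the floor was expected. I'll release with a partial opening so the fingers stay inside the notch, then lift.

drive_tool([
  [[0,0,0,0,0,0,0.45],[0,0,0,0,0,0,0.5],[0,0,0,0,0,0,0.6],[0,0,0,0,0,0,0.6],[0,0,0,0,0,0,0.6]],
])

```text
clock: 9.08
tcp_pos: [0.5397, 0.2104, 0.013]
orientation: [0.574, 0.412, 0.574, -0.413]
wrist_force: [-0.0, 0.1, 0.8]
finger_gap: 0.0509
```

drive_tool([
  [[-0.3,0,0,0,0,0,0.6],[-0.7,0,0,0,0,0,0.6],[-1,0,0,0,0,0,0.6],[-1.5,0,0,0,0,0,0.6],[-1.5,0,0,0,0,0,0.6]],
])

```text
clock: 9.5
tcp_pos: [0.5397, 0.2104, 0.0645]
orientation: [0.574, 0.412, 0.574, -0.413]
wrist_force: [0.5, -0.6, -0.3]
finger_gap: 0.0514
```

drive_tool([
  [[-3,0,0,0,0,0,0.6],[-3,0,0,0,0,0,0.6],[-3,0,0,0,0,0,0.6],[-3,0,1,0,0,0,0.6],[-1,0,1,0,0,0,0.6]],
])

```text
clock: 9.92
tcp_pos: [0.5483, 0.1921, 0.1996]
orientation: [0.577, 0.414, 0.573, -0.41]
wrist_force: [0.9, -0.4, 0.1]
finger_gap: 0.0511
```

```bash
python3 - <<'E'
from h import *
from workcell import env
s=env.get_state(); print(s['tcp_pos'],s['finger_gap'],s['clock'],s['wrist_force'])
np.save('w10T.npy',toolT(s)@env.camera_model('wrist')['T_tool_cam'])
cv2.imwrite('pics/w10.png',env.read_camera('wrist')[:,:,::-1])
cv2.imwrite('pics/s10.png',env.read_camera('side')[:,:,::-1])
cv2.imwrite('pics/s10c.png',cv2.resize(cv2.imread('pics/s10.png')[170:260,270:400],(780,540),interpolation=2))
E
```

```text
[0.5483 0.1921 0.1996] 0.05114220776923161 9.9167 [ 0.8736 -0.4182  0.0564]
```

View pics/w10.png

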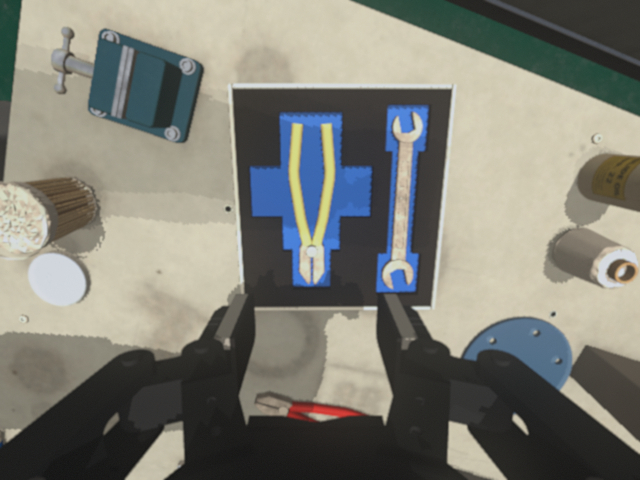

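View pics/s10c.png

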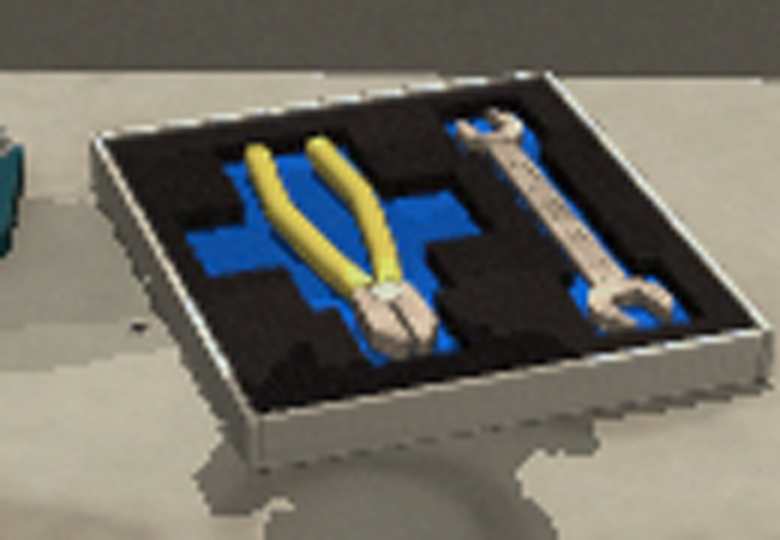

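The cutters sit inside the cut-out: grip ends at (296,124) and (326,124), jaw tip at (315,283), and pocket ends at rows 113 and 287. I'll check position, yaw and height across two views.

```bash
python3 - <<'E'
from h import *
from workcell import env
m=env.camera_model('wrist');Tc=np.load('w10T.npy');ms=env.camera_model('side')
P=onplane(m,[(296.5,124),(326,124),(314.5,284)],.018,Tc)
# pocket from blue mask corners at floor in same view
F=onplane(m,[(281,114),(342,114),(251,167),(371,167)],.012,Tc)
print('pocket end/notch corners',F)
yv=np.array([np.cos(np.radians(108.7)),np.sin(np.radians(108.7))]);xv=np.array([yv[1],-yv[0]])
o=((F[0]+F[1])[:2]/2-.080*yv+(F[2]+F[3])[:2]/2-.036*yv)/2
g=(P[0]+P[1])/2;d=g-P[2];mid=((g+P[2])/2)[:2]
print('len',np.linalg.norm(d),'yaw err',np.degrees(np.arctan2(d[1],d[0]))-108.7,'origin rel pocket (mm)',(mid-o)@xv*1000,(mid-o)@yv*1000,'pocket',o)
# two-view heights: pivot and grip ends top
def tri(pw,ps):
    a,u=rays(m,[pw],Tc);b,v=rays(ms,[ps]);u=u[0];v=v[0]
    t=np.linalg.lstsq(np.c_[u,-v],b-a,rcond=None)[0];p,q=a+t[0]*u,b+t[1]*v;return (p+q)/2,np.linalg.norm(p-q)
c=lambda u,v:(270+u/6-.4,170+v/6-.4)
for n,pw,ps in [('gripL',(296.5,125),c(258,146)),('gripR',(326,125),c(318,140)),('pivot',(312,252),c(387,290)),('tip',(314.5,283),c(412,350))]: print(n,*tri(pw,ps))
s=env.get_state();print(s['qvel'],s['clock'])
cv2.imwrite('pics/t10.png',env.read_camera('top')[:,:,::-1])
E
```

```text
pocket end/notch corners [[0.4926 0.2674 0.012 ]
 [0.5418 0.2841 0.012 ]
 [0.4807 0.2164 0.012 ]
 [0.5814 0.2504 0.012 ]]
len 0.14563648219810893 yaw err 1.0584405756353021 origin rel pocket (mm) 1.3585776262676443 -0.8499661706246819 pocket [0.5427 0.1996]
gripL [0.5086 0.263  0.0236] 0.000371514238167578
gripR [0.5314 0.2709 0.0222] 0.0003145736730461121
pivot [0.5557 0.162  0.0229] 0.00032313095070908533
tip [0.5661 0.1318 0.0181] 0.00489934222146869
[ 0.0171  0.0394 -0.0798 -0.0406  0.0136  0.0197] 10.0167
```

```bash
python3 -c "
import cv2
im=cv2.imread('pics/w10.png');cv2.imwrite('pics/w10c.png',cv2.resize(im[75:315,220:460],(600,600),interpolation=2))"
```

```text
(no output)
```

View pics/w10c.png

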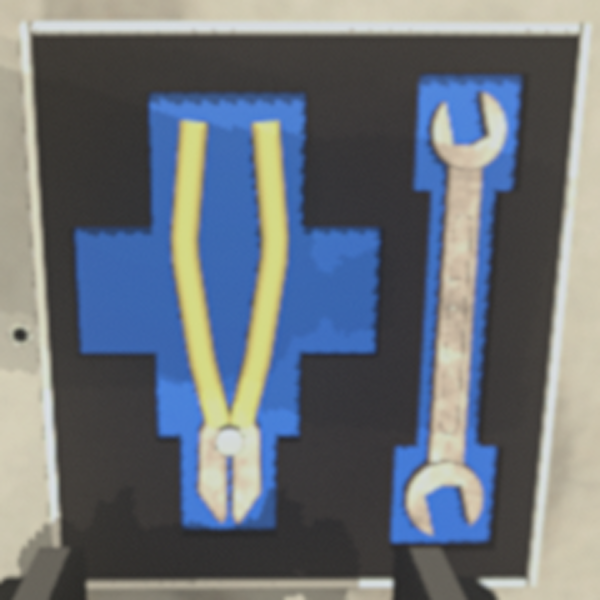

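Grip and pivot tops are all at about 23 mm (floor 12 + 11 thick), so the cutters lie flat. They are 1.4 mm and 0.8 mm off centre, with 1° of yaw. The arm is clear, so I'm handing in.

```bash
python3 - <<'E'
from workcell import env
print(env.hand_in()); s=env.get_state(); print(s['clock'],s['wrist_force'])
E
```

```text
the job is handed in; nothing more can be done
None
the job is handed in; nothing more can be done
```

The yellow-gripped side cutters lie in their cut-out in the tray, jaws in the narrow end. I gripped them across both grips, turned them to the tray's axis and lowered them until I felt contact with the floor (about 9 N). I then opened the fingers inside the notch and lifted away, and handed in at about 10 s.

- **Position:** in the last pictures the cutters' origin is about 1.4 mm (x) and 0.8 mm (y) from the cut-out's centre, with about 1° of yaw error.
- **Flatness:** the two grip ends and the pivot came out at 22 to 24 mm high across two views. That fits the 12 mm floor plus the 11 mm thickness.
- **Other items:** the spanner is still in its cut-out. The arm never went near the scissors, but I did not measure either of them again at the end.
- **Gripper:** it was clear of everything, about 0.2 m above the bench.

**Disagreements:**
- **Camera calibration:** camera estimates of the cutters and the cut-out differed by 1 to 3 mm. I used values between them.
- **Jaw tip height:** it came out at 18 mm, but the two rays missed each other by 5 mm, so I set it aside. I had not picked exactly the same point in both views.

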